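# Rake the offcuts out from under the trim-saw guard

### The arm

A 6-joint arm with a two-finger parallel gripper is mounted at the origin on the work surface. World frame = base frame: x ahead of the robot, y to its left, z up, the work surface at z = 0. Lengths are in m, angles in rad, forces in N, time in s.
With the tool pointing down it reaches from about 0.25 to 0.725 m from the base axis. Payload 9.7 kg.
Tool frame: the origin (TCP) lies between the finger pads; the fingertips stand 19 mm ahead of it and the grasp point (between the pads) is the TCP (r.finger_overhang is the distance from the TCP to the fingertips, in m); z points along the fingers, y is the line along which they close (so a half turn about z gives the same grasp; the last joint's range is limited). The gripper opens to 85 mm and grips with 20 to 120 N. Pads are 22 mm wide; open, the fingers measure 114 mm over their backs; the gripper's body (76 mm by 85 mm) begins 54 mm behind the grasp point. The pads swing forward as they close: fully open they stand 13 mm farther back than shut.
Start: joints at [0, 0.087, 0.176, 1.66, 0, 1.571], TCP at [0.55, -0, 0.25] pointing down, gripper open.
Joint ranges: [-3.13, 3.13], [-0.85, 1.81], [-1.15, 1.24], [-2.2, 2.28], [-1.44, 1.52], [-3.14, 3.14]. Speed limits (rad/s): [2.22, 2.22, 2.57, 3.14, 3.14, 3.14].

### API

Orientations are given as a 3x3 rotation matrix whose columns are the frame's x, y, z axes.
In Python, from cell import r, camera, camera_model gives the robot as it stands. The module is installed in compiled form; this text tells all that it offers.
- The arm moves only by the tool apply_moves, never from a script. Its argument "commands" is a list of rows, each a list of 2 entries, a list of its own where there are three numbers: the shift along the world's x, y, z as a fraction of full scale, then the turn, a rotation vector about the world's x, y, z as a fraction of full scale. A call has 1 to 5 rows; each row is the pose to reach, as a shift and turn from the pose commanded when the call began, turning the shorter way round; what a row does not reach only later rows make up. Full scale, the value 1, is 20 cm for a shift and 180 degrees for a turn. A row lasts 1/12 s, in which the tool goes at most 41.7 mm and 7.16 degrees, less where a joint would pass 70% of its speed; a pose out of reach is approached as far as the arm can. A call with a number of a shift or a turn outside -1 to 1 is refused whole. A call with a gripper value outside its range is refused whole. "hand" is the finger opening in mm, from 0 to 85.4, set as the call begins (left out, the last holds). The fingers move at their own pace and stop on an object; the grip force is fixed at half the most. Time passes only in rows, so rows that repeat a pose let the fingers close. It gives the time, the measured TCP pose, the force, the opening and the grip force at its end, in the units of the state.
- r.observe(): the state, without advancing time (a new reading comes with each control period).
- camera(name): name is "scene" or "side" or "wrist"; returns the picture (420x560x3 uint8, red, green, blue); there is no depth.
- camera_model(name): a dict with "fx", "fy", "cx", "cy" (pixels), "dist" ([k1, k2, p1, p2, k3] as OpenCV has them; the pictures are not rectified), "rvec" (rotation vector, rad) and "tvec" (3), from world to camera coordinates, as OpenCV has them. Camera axes: x right, y down, z forward; pixel columns grow to the right and rows downward; lengths in m; the calibration is good to about 2 mm. A picture is of the moment at which its call begins: read the wrist's pose just before it. camera_model takes no time and is no camera call; for the wrist camera it gives the pose at the moment of the call.
- r.hand_in(): hands the job in; it is judged then, once.
The state is a dict: "t": time; "qpos": joint angles; "qd": joint speeds; "effort": joint torques, N m; "tool_pos": TCP position; "tcp_rot": TCP orientation; "contact_force": force on the tool from outside, world axes, zero at the start; "torque": the same for the moment, N m; "grip_width": finger opening in m; "gripper_force": force on a finger pad.
Only numpy, scipy, OpenCV 4.12 (cv2) and the standard library are available. Lean on these libraries where they do the work, as an engineer would, in place of code of your own. Each camera call takes 0.05 s, during which the arm holds its last target. There are 200 camera calls.

### The job

Clear the five wooden offcuts from under the trim saw's clear guard: draw the wooden rake right out of its sleeve, put it down flat on the bench and let go of it, then take it again by the far end of its handle and, reaching in through the guard's mouth with the rake's head, sweep all five offcuts out at the other end so that they drop into the scrap tray. Finish with the rake drawn out of the guard and lying flat on the bench, and leave the other things on the bench where they are.

Things in the scene. Friction and masses are not known exactly. Their poses are not given: they have to be found in the camera images.
- saw: Bench trim saw, fixed. Aluminium table 240 x 170 mm, top 50 mm above the bench, smooth (blade wound down). On it a clear plastic guard forms a straight tunnel, open at both ends. Origin: on the bench under the tunnel's middle; x runs along the tunnel towards its mouth, z up. Grey motor housing beside the tunnel at y -85 to -160 mm, 95 mm high.
- saw_mouth (a point): Middle of the tunnel's mouth, at table-top height, at the saw's x = +90 mm. The tunnel is 180 mm long, 112 mm wide and 62 mm high inside; walls 5 mm, roof 4 mm thick, its top 116 mm above the bench. Bare table reaches 60 mm out in front of the mouth (to x = +150 mm).
- saw_edge (a point): Middle of the tunnel's far end, at table-top height, at the saw's x = -90 mm: here the table ends too, in a drop edge, and the tray stands beyond it. A rake head pushed past it by more than its own thickness can drop and catch behind the edge.
- tray: Open dark steel scrap tray fixed against the drop edge: 130 mm (its x, along the tunnel) x 160 mm, 44 mm high (6 mm below the saw table), walls 4 mm, floor about 4 mm. Origin: centre of its underside; axes parallel to the saw's.
- sleeve: Fixed plywood sleeve on the bench that stores the rake: outside 62 mm wide, 70 mm high, 218 mm deep; inside 42 mm wide, 60 mm high, 210 mm deep, no floor. A tin on its rear end reaches 106 mm. Origin: on the bench in the middle of its open mouth. The sleeve extends along its +x; the rake is drawn out along its -x.
- rake: Loose wooden T-shaped rake, about 0.13 kg, 300 mm long: head 90 mm wide (y), 14 mm thick, 40 mm high, at the front of a 20 x 20 mm stick; a 20 mm heel under the rear end keeps it level on the bench. Origin: under the middle of the head's flat front face; x points back along the stick, z up. At the start its rear 200 mm are in the sleeve.
- rake_neck (a point): On the centre line of the rake's stick, 57 mm behind the front face (at the start midway between head and sleeve mouth, 43 mm from each), 30 mm above the underside.
- rake_face (a point): Centre of the rake head's flat front (pushing) face, 20 mm above the underside. To reach right through under the guard the stick is held about 240 mm behind this face, where its centre line is 30 mm above the underside (the heel takes up the last 20 mm of the stick).
- scrap0_mid (a point): Centre (half-way up) of a loose pine offcut 28 x 24 x 18 mm, about 15 g; lies under the guard on the saw table.
- scrap1_mid (a point): Centre (half-way up) of a loose pine offcut 25 x 22 x 20 mm, about 15 g; lies under the guard on the saw table.
- scrap2_mid (a point): Centre (half-way up) of a loose pine offcut 26 x 22 x 15 mm, about 15 g; lies under the guard on the saw table.
- scrap3_mid (a point): Centre (half-way up) of a loose pine offcut 24 x 24 x 16 mm, about 15 g; lies under the guard on the saw table.
- scrap4_mid (a point): Centre of a loose round wooden plug standing flat, 25 mm across, 16 mm high, about 15 g; lies under the guard on the saw table.
- tape: Tape measure 76 x 38 x 55 mm high, loose, not part of the job: leave it alone. Origin: under its middle.
- square: Try square lying flat: stock 110 x 18 x 18 mm along its x, steel blade 160 mm along +y, loose, not part of the job: leave it alone. Origin: under its middle.
- chisel: Wood chisel lying along its x, 255 mm long, 30 mm high, loose, not part of the job: leave it alone. Origin: under its middle.
- pencil: Flat carpenter's pencil along its x, 180 x 14 x 8 mm, loose, not part of the job: leave it alone. Origin: under its middle.
- mallet: Wooden mallet lying flat along its x, 250 mm long, 110 mm wide and 60 mm high at the head (+x end), loose, not part of the job: leave it alone. Origin: under its middle.
- block: Planed pine block 90 x 60 x 35 mm, to be kept, loose, not part of the job: leave it alone. Origin: under its middle.
- glue: Standing glue bottle, 56 mm across, 140 mm high, loose, not part of the job: leave it alone. Origin: under its middle.

How it is judged:
On the way, in this order (a step that is already met when the one before it is completed fails the run):
1. the rake is wholly out of the sleeve (the sleeve's mouth lies behind its rear end or well beside it), lying flat on the bench, at rest and let go ((x of sleeve in the frame of rake above 0.298 m or y of sleeve in the frame of rake above 0.045 m or y of sleeve in the frame of rake below -0.045 m) and height (world z) of rake_face below 0.026 m and angle between rake's own z axis and vertical below 0.08 rad and linear speed of rake below 0.02 m/s and contact force between the fingers and rake below 0.1 N), for 0.2 s.
2. the rake's head is in the guard tunnel (within 10 cm of its middle, or past the drop edge by up to 6 cm) while all five offcuts are in the tray (x of rake_face in the frame of saw between -0.15 and 0.1 m and y of rake_face in the frame of saw between -0.06 and 0.06 m and z of rake_face in the frame of saw between 0.05 and 0.116 m and x of scrap0_mid in the frame of tray between -0.063 and 0.063 m and y of scrap0_mid in the frame of tray between -0.078 and 0.078 m and z of each of scrap0_mid, scrap1_mid, scrap2_mid, scrap3_mid, scrap4_mid in the frame of tray below 0.046 m and x of scrap1_mid in the frame of tray between -0.063 and 0.063 m and y of scrap1_mid in the frame of tray between -0.078 and 0.078 m and x of scrap2_mid in the frame of tray between -0.063 and 0.063 m and y of scrap2_mid in the frame of tray between -0.078 and 0.078 m and x of scrap3_mid in the frame of tray between -0.063 and 0.063 m and y of scrap3_mid in the frame of tray between -0.078 and 0.078 m and x of scrap4_mid in the frame of tray between -0.063 and 0.063 m and y of scrap4_mid in the frame of tray between -0.078 and 0.078 m), for 0.05 s.
At the end, for the whole second after the job is handed in: All five offcuts lie in the scrap tray (centres inside its walls and below 46 mm over the bench); the rake lies level and at rest on the bench (face centre below 26 mm, tilt under 0.08 rad) (x of scrap0_mid in the frame of tray between -0.063 and 0.063 m and y of scrap0_mid in the frame of tray between -0.078 and 0.078 m and z of each of scrap0_mid, scrap1_mid, scrap2_mid, scrap3_mid, scrap4_mid in the frame of tray below 0.046 m and x of scrap1_mid in the frame of tray between -0.063 and 0.063 m and y of scrap1_mid in the frame of tray between -0.078 and 0.078 m and x of scrap2_mid in the frame of tray between -0.063 and 0.063 m and y of scrap2_mid in the frame of tray between -0.078 and 0.078 m and x of scrap3_mid in the frame of tray between -0.063 and 0.063 m and y of scrap3_mid in the frame of tray between -0.078 and 0.078 m and x of scrap4_mid in the frame of tray between -0.063 and 0.063 m and y of scrap4_mid in the frame of tray between -0.078 and 0.078 m and height (world z) of rake_face below 0.026 m and angle between rake's own z axis and vertical below 0.08 rad and linear speed of rake below 0.02 m/s); the robot touches nothing.
It fails at once if a bystander is moved more than 3 cm (distance of any of tape, square, chisel, pencil, mallet, block, glue from where it was at the start of the episode above 0.03 m).
It also fails if it takes over 64 s, if anything falls off the work surface, if the arm or the gripper's body presses on something with over 40 N, if the wrist force passes 120 N, or if a joint passes its speed limit or range.

## Working session

There is one attempt and no reset: what is moved stays moved. The work goes in short steps, Python scripts to look and compute and a tool call to move; the robot and the scene stay as the last step left them, time stands still between calls to the robot, and variables do not carry over. Pictures are saved under pics/ and viewed, at most 10 in all, crops included, and the job is handed in when it is done.

Besides the shell and the picture viewer there is one more tool, called after ">>>" by a JSON object that holds its "op" and its "data", one argument or row to a line. apply_moves: Moves the arm, as the interface text tells. Shift numbers are shares of 20 cm and turn numbers shares of 180 degrees, none past 1 either way. Its arguments: {"type":"object","properties":{"commands":{"type":"array"},"hand":{"type":"number"}},"required":["commands"]}

```bash
mkdir -p pics; cat > h.py <<'E'
import numpy as np, cv2
from cell import r, camera, camera_model
def ray(m,uv):
    K=np.array([[m['fx'],0,m['cx']],[0,m['fy'],m['cy']],[0,0,1.]])
    p=cv2.undistortPoints(np.array(uv,float).reshape(-1,1,2),K,np.array(m['dist'])).reshape(-1,2)
    R=cv2.Rodrigues(np.array(m['rvec'],float))[0];t=np.array(m['tvec'],float).ravel()
    return -R.T@t, np.c_[p,np.ones(len(p))]@R
def onplane(m,uv,z):
    c,d=ray(m,uv); return c+d*((z-c[2])/d[:,2])[:,None]
def proj(m,P):
    K=np.array([[m['fx'],0,m['cx']],[0,m['fy'],m['cy']],[0,0,1.]])
    return cv2.projectPoints(np.array(P,float).reshape(-1,1,3),np.array(m['rvec'],float),np.array(m['tvec'],float),K,np.array(m['dist']))[0].reshape(-1,2)
def snap(n,f):
    m=camera_model(n);im=camera(n);cv2.imwrite('pics/'+f,im[...,::-1]);return m,im
E
python3 - <<'E'
from h import *
for n in("scene","side"):
    m,_=snap(n,n+'0.png'); print(n,ray(m,[[280,210]]))
s=r.observe();print(s['t'],s['tool_pos'],s['tcp_rot'])
E
```

```text
scene (array([1.35258332, 0.29729499, 0.96888986]), array([[-0.63162122, -0.27867869, -0.72376528]]))
side (array([ 0.34345981, -1.14738737,  0.76036905]), array([[ 0.14719583,  0.83539432, -0.5296632 ]]))
0.1 [5.49816590e-01 3.86082764e-06 2.49658574e-01] [[-2.31364791e-05  9.99999268e-01 -1.20981919e-03]
 [ 1.00000000e+00  2.31114111e-05 -2.07344049e-05]
 [-2.07064291e-05 -1.20981967e-03 -9.99999268e-01]]
```

View pics/scene0.png

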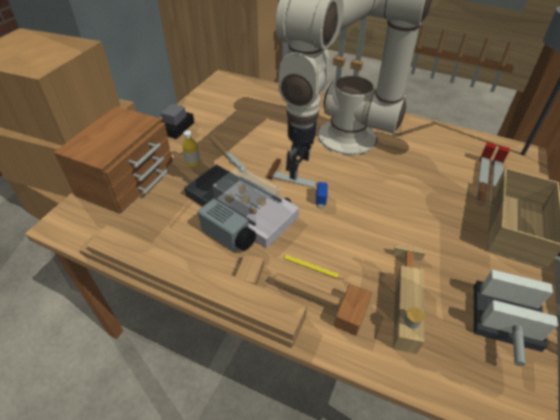

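View pics/side0.png

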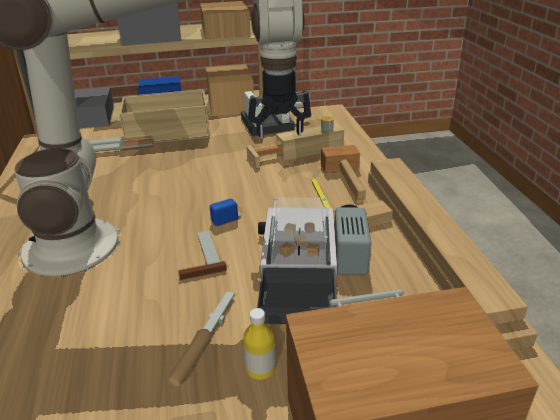

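The scene view shows the saw at about (250,210), with the tray to its left at (208,185). The sleeve is at (410,300) and the rake head at about (408,253). The side view shows the saw at (300,240) and the tray at (298,290). The sleeve there is at (310,143) and the rake head at (255,155). Next I'll enlarge the useful parts in one montage.

```bash
python3 - <<'E'
import cv2,numpy as np
a=cv2.imread('pics/scene0.png');b=cv2.imread('pics/side0.png')
def t(i,x,y,w,h): return cv2.resize(i[y:y+h,x:x+w],(400,300),interpolation=cv2.INTER_CUBIC)
cv2.imwrite('pics/m0.png',np.vstack([np.hstack([t(a,180,150,133,100),t(a,350,240,133,100)]),np.hstack([t(b,240,195,173,130),t(b,240,105,133,100)])]))
E
```

```text
(no output)
```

View pics/m0.png

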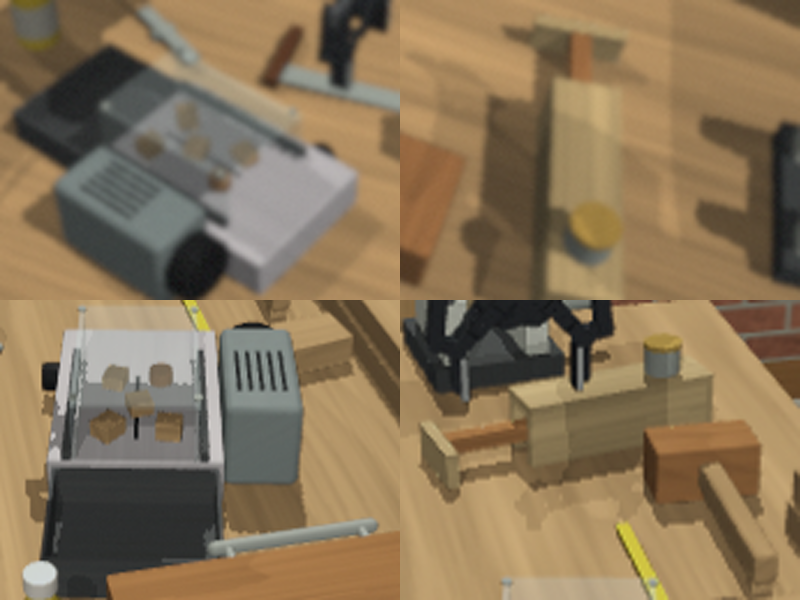

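The montage gives the saw table corners, the sleeve's top mouth edge and the rake head's top edge. I'll turn these into world points.

```bash
python3 - <<'E'
from h import *
A=camera_model('scene');B=camera_model('side')
def T(m,p,o,org,s,z): 
    p=(np.array(p,float)-o)/s+org; return onplane(m,p,z)[:,:2].round(4).tolist()
s=400/133
print('tbl scene',T(A,[[357,172],[262,268]],[0,0],[180,150],s,.05))
print('tbl side -90,+85;-90,-85;150,85;150,-85',T(B,[[50,465],[222,462],[65,330],[215,334]],[0,300],[240,195],400/173,.05))
print('sleeve top scene',T(A,[[555,80],[622,88]],[400,0],[350,240],s,.07))
print('sleeve top side',T(B,[[512,388],[530,407],[713,375]],[400,300],[240,105],s,.07))
print('head top scene',T(A,[[533,20],[625,40],[622,58],[533,46]],[400,0],[350,240],s,.04))
print('head top side',T(B,[[420,424],[446,462],[458,457],[434,420]],[400,300],[240,105],s,.04))
print('neck stick top scene',T(A,[[571,78],[592,80]],[400,0],[350,240],s,.04))
# yellow-ish tin / square positions etc rough, bench plane
print('block,mallet,pencil,square,tape scene',onplane(A,[[408,252],[354,308],[312,267],[295,180],[321,195],[255,268]],.02)[:,:2].round(3).tolist())
E
```

```text
tbl scene [[0.5138, -0.0066], [0.677, -0.042]]
tbl side -90,+85;-90,-85;150,85;150,-85 [[0.4576, -0.248], [0.6183, -0.2787], [0.5126, -0.0104], [0.6741, -0.0558]]
sleeve top scene [[0.6255, 0.35], [0.6088, 0.4097]]
sleeve top side [[0.6142, 0.4041], [0.6237, 0.3505], [0.8367, 0.387]]
head top scene [[0.5372, 0.3155], [0.5242, 0.4059], [0.5479, 0.4071], [0.5696, 0.3228]]
head top side [[0.5108, 0.4001], [0.5248, 0.3014], [0.5387, 0.3101], [0.5271, 0.4068]]
neck stick top scene [[0.5925, 0.3655], [0.5865, 0.3848]]
block,mallet,pencil,square,tape scene [[0.523, 0.359], [0.774, 0.264], [0.695, 0.112], [0.366, -0.08], [0.4, 0.031], [0.768, -0.038]]
```

The saw points agree within a few mm:

| Item | Result |
|---|---|
| Table length | 243 mm measured, 240 mm given |
| Saw yaw | about 77° |
| Saw mouth | about (0.580, -0.087) |
| Sleeve mouth | about (0.618, 0.379), yaw about 10° |
| Rake neck | about (0.577, 0.37) |

I'll move above the neck now.

>>> {"op": "apply_moves", "data": {
  "commands": [
    [[0.045, 0.62, 0], [0, 0, 0.185]],
    [[0.045, 0.62, 0], [0, 0, 0.185]],
    [[0.045, 0.62, 0], [0, 0, 0.185]],
    [[0.045, 0.62, 0], [0, 0, 0.185]],
    [[0.045, 0.62, 0], [0, 0, 0.185]]
  ]
}}

```text
t: 0.52
tool_pos: [0.5587, 0.1264, 0.2494]
tcp_rot: [[-0.558, 0.83, -0.001], [0.83, 0.558, -0.0], [0.001, -0.001, -1.0]]
contact_force: [-0.1, -0.2, 0.7]
grip_width: 0.0859
gripper_force: 0.0
```

```bash
python3 -c "
from h import *
print(r.observe()['qpos'])"
```

```text
[2.22359670e-01 1.43722439e-01 2.36383585e-01 1.66485248e+00
 1.16969095e-04 1.20159045e+00]
```

>>> {"op": "apply_moves", "data": {
  "commands": [
    [[0.045, 0.62, 0], [0, 0, 0.185]],
    [[0.045, 0.62, 0], [0, 0, 0.185]],
    [[0.045, 0.62, 0], [0, 0, 0.185]],
    [[0.045, 0.62, 0], [0, 0, 0.185]],
    [[0.045, 0.62, 0], [0, 0, 0.185]]
  ]
}}

```text
t: 0.93
tool_pos: [0.5676, 0.2504, 0.2489]
tcp_rot: [[-0.922, 0.388, -0.002], [0.388, 0.922, -0.001], [0.001, -0.001, -1.0]]
contact_force: [0.9, -0.5, 0.1]
grip_width: 0.0857
gripper_force: 0.0
```

>>> {"op": "apply_moves", "data": {
  "commands": [
    [[0.045, 0.61, -0.45], [0, 0, 0.185]],
    [[0.045, 0.61, -0.45], [0, 0, 0.185]],
    [[0.045, 0.61, -0.45], [0, 0, 0.185]],
    [[0.045, 0.61, -0.45], [0, 0, 0.185]],
    [[0.045, 0.61, -0.45], [0, 0, 0.185]]
  ]
}}

```text
t: 1.35
tool_pos: [0.5751, 0.3731, 0.154]
tcp_rot: [[-0.983, -0.182, -0.006], [-0.182, 0.983, -0.003], [0.007, -0.002, -1.0]]
contact_force: [0.9, 0.3, -1.7]
grip_width: 0.0855
gripper_force: 0.0
```

>>> {"op": "apply_moves", "data": {
  "commands": [
    [[0, 0, 0], [0, 0, 0]],
    [[0, 0, 0], [0, 0, 0]]
  ]
}}

```text
t: 1.52
tool_pos: [0.5768, 0.37, 0.1599]
tcp_rot: [[-0.986, -0.17, -0.001], [-0.17, 0.986, -0.001], [0.001, -0.0, -1.0]]
contact_force: [-0.2, -0.5, 0.3]
grip_width: 0.0854
gripper_force: 0.0
```

```bash
python3 - <<'E'
from h import *
s=r.observe();print(s['tool_pos'],s['qpos'])
m,im=snap('wrist','w1.png');import pickle;pickle.dump(m,open('w1.pkl','wb'))
d=proj(m,[[.577,.37,.04],[.618,.379,.07],[.5195,.362,.04]]);print(d)
E
```

```text
[0.57684126 0.36998444 0.15994793] [ 5.70349266e-01  4.06642243e-01  3.84116010e-01  1.54910837e+00
 -1.16990833e-04  4.00026706e-01]
[[275.53479217 218.00183366]
 [278.25270203 286.47282348]
 [278.16337664 140.28800156]]
```

View pics/w1.png

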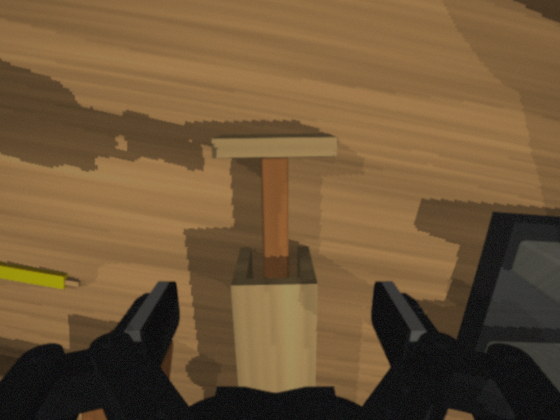

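The wrist view shows the rake head at (212–336, 137–158) and the stick at columns 262–288. The sleeve's top mouth edge is at row 283, columns 233–316.

```bash
python3 - <<'E'
from h import *
import pickle
m=pickle.load(open('w1.pkl','rb'))
f=onplane(m,[[212,140],[336,137]],.04)[:,:2];b=onplane(m,[[213,158],[337,157]],.04)[:,:2]
st=onplane(m,[[262,165],[288,165],[263,235],[288.5,235]],.04)[:,:2]
sl=onplane(m,[[233,283],[316,282]],.07)[:,:2]
print(f,b,np.linalg.norm(f[1]-f[0]));print(st,st.reshape(2,2,2).mean(1));print(sl,sl.mean(0),np.linalg.norm(sl[1]-sl[0]))
E
```

```text
[[0.52718334 0.3155347 ]
 [0.51021765 0.40206111]] [[0.53976158 0.31772728]
 [0.52389849 0.40589424]] 0.08817400236290703
[[0.53882813 0.35345735]
 [0.53563405 0.37206476]
 [0.59227737 0.3627734 ]
 [0.58893242 0.38224845]] [[0.53723109 0.36276106]
 [0.59060489 0.37251092]]
[[0.62075728 0.34664224]
 [0.60992128 0.40494954]] [0.61533928 0.37579589] 0.059305645080928705
```

The stick direction is 10.3° and the neck is at (0.575, 0.369), so the gripper is already over it. I'll descend, grip and draw the rake out.

>>> {"op": "apply_moves", "data": {
  "commands": [
    [[-0.008, -0.004, -0.2], [0, 0, 0.003]],
    [[-0.008, -0.004, -0.4], [0, 0, 0.003]],
    [[-0.008, -0.004, -0.55], [0, 0, 0.003]],
    [[-0.008, -0.004, -0.65], [0, 0, 0.003]],
    [[-0.008, -0.004, -0.65], [0, 0, 0.003]]
  ]
}}

```text
t: 1.98
tool_pos: [0.5737, 0.367, 0.026]
tcp_rot: [[-0.984, -0.178, -0.005], [-0.178, 0.984, -0.003], [0.006, -0.002, -1.0]]
contact_force: [-0.5, -0.3, -0.4]
grip_width: 0.0852
gripper_force: 0.0
```

>>> {"op": "apply_moves", "data": {
  "commands": [
    [[0, 0, 0], [0, 0, 0]],
    [[0, 0, 0], [0, 0, 0]],
    [[0, 0, 0], [0, 0, 0]],
    [[0, 0, 0], [0, 0, 0]],
    [[0, 0, 0], [0, 0, 0]]
  ],
  "hand": 10
}}

```text
t: 2.4
tool_pos: [0.5761, 0.3696, 0.0319]
tcp_rot: [[-0.984, -0.181, 0.002], [-0.181, 0.984, 0.001], [-0.002, 0.001, -1.0]]
contact_force: [0.3, 0.4, 0.2]
grip_width: 0.0255
gripper_force: 0.0
```

>>> {"op": "apply_moves", "data": {
  "commands": [
    [[-0.05, -0.009, 0], [0, 0, 0]],
    [[-0.13, -0.024, 0], [0, 0, 0]],
    [[-0.21, -0.039, 0], [0, 0, 0]],
    [[-0.29, -0.053, 0], [0, 0, 0]],
    [[-0.35, -0.064, 0], [0, 0, 0]]
  ]
}}

```text
t: 2.82
tool_pos: [0.5053, 0.3567, 0.0317]
tcp_rot: [[-0.983, -0.181, 0.002], [-0.181, 0.983, 0.001], [-0.003, 0.001, -1.0]]
contact_force: [2.0, -0.3, 2.7]
grip_width: 0.0187
gripper_force: 59.6
```

>>> {"op": "apply_moves", "data": {
  "commands": [
    [[-0.1, -0.018, 0], [0, 0, 0]],
    [[-0.2, -0.037, 0], [0, 0, 0]],
    [[-0.3, -0.055, 0], [0, 0, 0]],
    [[-0.4, -0.073, 0], [0, 0, 0]],
    [[-0.5, -0.092, 0], [0, 0, 0]]
  ]
}}

```text
t: 3.23
tool_pos: [0.4055, 0.3384, 0.0317]
tcp_rot: [[-0.984, -0.181, 0.003], [-0.181, 0.984, 0.002], [-0.003, 0.001, -1.0]]
contact_force: [3.2, -0.2, 3.6]
grip_width: 0.0188
gripper_force: 59.7
```

>>> {"op": "apply_moves", "data": {
  "commands": [
    [[-0.1, -0.018, 0], [0, 0, 0]],
    [[-0.19, -0.035, 0], [0, 0, 0]],
    [[-0.25, -0.046, 0], [0, 0, 0]],
    [[-0.26, -0.048, 0], [0, 0, 0]],
    [[-0.26, -0.048, 0], [0, 0, 0]]
  ]
}}

```text
t: 3.65
tool_pos: [0.3529, 0.3287, 0.0316]
tcp_rot: [[-0.983, -0.182, 0.0], [-0.182, 0.983, 0.001], [-0.0, 0.001, -1.0]]
contact_force: [-7.2, -2.3, 13.1]
grip_width: 0.0188
gripper_force: 61.2
```

```bash
python3 - <<'E'
from h import *
s=r.observe();print(s['tool_pos'],s['contact_force'],s['gripper_force'])
a,A=snap('scene','s2.png');b,B=snap('side','b2.png')
def t(i,x,y,w,h): return cv2.resize(i[y:y+h,x:x+w],(400,300),interpolation=cv2.INTER_CUBIC)
cv2.imwrite('pics/m2.png',np.hstack([t(A,320,140,160,120),t(B,160,105,160,120)])[...,::-1])
E
```

```text
[0.35286882 0.32873919 0.03163144] [-7.22683388 -2.32986557 13.10090549] 61.15304231643677
```

View pics/m2.png

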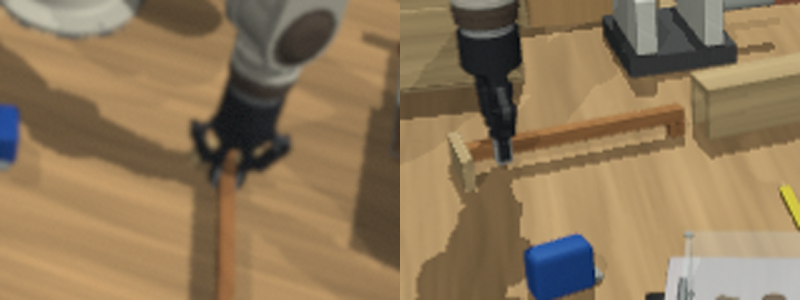

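The rake is wholly out, with its rear end just clear of the sleeve mouth. I'll release it, rise, and go to the handle end, about 240 mm behind the face.

>>> {"op": "apply_moves", "data": {
  "commands": [
    [[0, 0, 0], [0, 0, 0]],
    [[0, 0, 0], [0, 0, 0]],
    [[0, 0, 0], [0, 0, 0]],
    [[0, 0, 0], [0, 0, 0]],
    [[0, 0, 0], [0, 0, 0]]
  ],
  "hand": 85
}}

```text
t: 4.17
tool_pos: [0.3535, 0.3283, 0.03]
tcp_rot: [[-0.983, -0.181, -0.0], [-0.181, 0.983, -0.0], [0.0, -0.0, -1.0]]
contact_force: [0.1, 0.2, 0.1]
grip_width: 0.0781
gripper_force: 0.0
```

>>> {"op": "apply_moves", "data": {
  "commands": [
    [[0, 0, 0], [0, 0, 0]],
    [[0, 0, 0.15], [0, 0, 0]],
    [[0, 0, 0.4], [0, 0, 0]],
    [[0, 0, 0.6], [0, 0, 0]],
    [[0, 0, 0.65], [0, 0, 0]]
  ]
}}

```text
t: 4.58
tool_pos: [0.3544, 0.3293, 0.1657]
tcp_rot: [[-0.983, -0.181, 0.004], [-0.181, 0.983, 0.004], [-0.005, 0.003, -1.0]]
contact_force: [1.2, 0.9, 0.5]
grip_width: 0.0848
gripper_force: 0.0
```

>>> {"op": "apply_moves", "data": {
  "commands": [
    [[0.2, 0.037, 0], [0, 0, 0]],
    [[0.4, 0.074, 0], [0, 0, 0]],
    [[0.6, 0.11, 0], [0, 0, 0]],
    [[0.75, 0.137, 0], [0, 0, 0]],
    [[0.75, 0.137, 0], [0, 0, 0]]
  ]
}}

```text
t: 5.0
tool_pos: [0.5076, 0.3559, 0.1578]
tcp_rot: [[-0.984, -0.179, -0.001], [-0.179, 0.984, -0.001], [0.001, -0.001, -1.0]]
contact_force: [0.5, -0.2, -1.0]
grip_width: 0.0849
gripper_force: 0.0
```

```bash
python3 - <<'E'
from h import *
s=r.observe();print(s['tool_pos'],s['tcp_rot'][:,0])
m,im=snap('wrist','w3.png');import pickle;pickle.dump(m,open('w3.pkl','wb'))
print(proj(m,[[.295,.318,.04],[.59,.372,.04],[.53,.361,.04],[.6153,.3758,.07]]))
E
```

```text
[0.50763072 0.35591969 0.15775947] [-9.83819619e-01 -1.79159891e-01  8.31402661e-04]
[[ 277.01275459 -129.69184568]
 [ 276.89878591  314.27969737]
 [ 276.91621224  246.75941706]
 [ 275.99712735  364.54048033]]
```

View pics/w3.png

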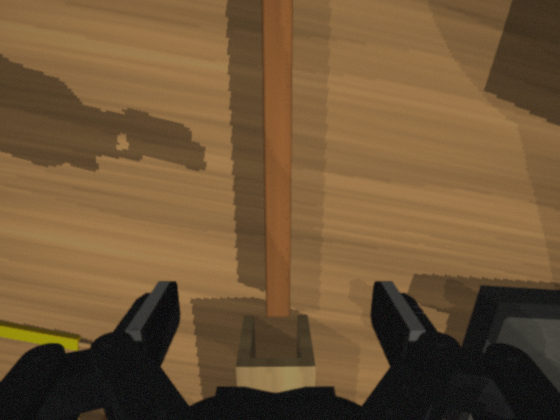

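The rear end at (278,317) maps to about (0.592, 0.372), 23 mm clear of the sleeve. The grip point is therefore about (0.533, 0.361).

>>> {"op": "apply_moves", "data": {
  "commands": [
    [[0.125, 0.025, -0.15], [0, 0, 0.001]],
    [[0.125, 0.025, -0.35], [0, 0, 0.001]],
    [[0.125, 0.025, -0.54], [0, 0, 0.001]],
    [[0.125, 0.025, -0.64], [0, 0, 0.001]],
    [[0.125, 0.025, -0.64], [0, 0, 0.001]]
  ]
}}

```text
t: 5.47
tool_pos: [0.5251, 0.359, 0.0267]
tcp_rot: [[-0.983, -0.185, -0.007], [-0.185, 0.983, -0.005], [0.008, -0.003, -1.0]]
contact_force: [-0.3, -0.1, -0.6]
grip_width: 0.0853
gripper_force: 0.0
```

>>> {"op": "apply_moves", "data": {
  "commands": [
    [[0, 0, 0], [0, 0, 0]],
    [[0, 0, 0], [0, 0, 0]],
    [[0, 0, 0], [0, 0, 0]],
    [[0, 0, 0], [0, 0, 0]],
    [[0, 0, 0], [0, 0, 0]]
  ],
  "hand": 5
}}

```text
t: 5.88
tool_pos: [0.529, 0.3613, 0.034]
tcp_rot: [[-0.983, -0.184, 0.002], [-0.184, 0.983, 0.001], [-0.002, 0.001, -1.0]]
contact_force: [-1.3, -0.0, -0.2]
grip_width: 0.0248
gripper_force: 0.0
```

>>> {"op": "apply_moves", "data": {
  "commands": [
    [[0, 0, 0], [0, 0, 0]],
    [[0, 0, 0], [0, 0, 0]],
    [[0, 0, 0], [0, 0, 0]]
  ]
}}

```text
t: 6.13
tool_pos: [0.529, 0.3613, 0.0339]
tcp_rot: [[-0.983, -0.184, 0.002], [-0.184, 0.983, 0.001], [-0.002, 0.001, -1.0]]
contact_force: [-1.2, 0.7, 6.4]
grip_width: 0.019
gripper_force: 59.6
```

>>> {"op": "apply_moves", "data": {
  "commands": [
    [[0, 0, 0.08], [0, 0, 0]],
    [[0, 0, 0.2], [0, 0, 0]],
    [[0, 0, 0.35], [0, 0, 0]],
    [[0, 0, 0.5], [0, 0, 0]],
    [[0, 0, 0.5], [0, 0, 0]]
  ]
}}

```text
t: 6.55
tool_pos: [0.5302, 0.362, 0.1393]
tcp_rot: [[-0.983, -0.184, 0.007], [-0.184, 0.983, 0.005], [-0.008, 0.003, -1.0]]
contact_force: [1.1, 1.2, -0.4]
grip_width: 0.019
gripper_force: 58.7
```

>>> {"op": "apply_moves", "data": {
  "commands": [
    [[0, 0, 0], [0, 0, 0]],
    [[0, 0, 0], [0, 0, 0]]
  ]
}}

```text
t: 6.72
tool_pos: [0.5283, 0.3607, 0.1317]
tcp_rot: [[-0.983, -0.184, -0.0], [-0.184, 0.983, -0.0], [0.0, -0.0, -1.0]]
contact_force: [0.4, -0.0, -1.6]
grip_width: 0.0184
gripper_force: 58.7
```

```bash
python3 - <<'E'
from h import *
s=r.observe();print(s['tool_pos'],s['tcp_rot'][:,0],s['torque'],s['grip_width'],s['contact_force'])
a,A=snap('scene','s4.png');b,B=snap('side','b4.png')
def t(i,x,y,w,h): return cv2.resize(i[y:y+h,x:x+w],(400,300),interpolation=cv2.INTER_CUBIC)
cv2.imwrite('pics/m4.png',np.hstack([t(A,320,130,160,120),t(B,160,85,160,120)])[...,::-1])
p=s['tool_pos'];u=np.array([.984,.179,0]);f=p-.24*u
v=np.array([-.179,.984,0])
for q in(f+.045*v,f-.045*v,):
  q=q+[0,0,.01];print(proj(a,q),proj(b,q),proj(b,q-[0,0,.04]))
E
```

```text
[0.52827526 0.36068575 0.13165397] [-9.82875481e-01 -1.84270387e-01  4.61076057e-04] [ 0.02794402 -0.11587437  0.03183672] 0.018393615552748432 [ 0.3848593  -0.02387677 -1.61272967]
[[432.2739972  175.29946785]] [[173.03894474 128.63750925]] [[174.65851822 140.61192689]]
[[404.26631968 170.61180437]] [[178.95880708 139.74958171]] [[180.58635559 152.15607977]]
```

View pics/m4.png

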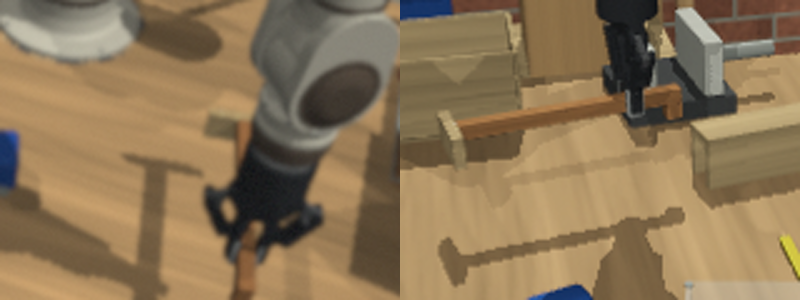

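The rake is held level, with the face about 235 mm ahead of the grip and its underside about 34 mm below the TCP. I'll swing it round towards the saw's mouth.

>>> {"op": "apply_moves", "data": {
  "commands": [
    [[0.3, -0.365, 0], [0, 0, 0.186]],
    [[0.3, -0.365, 0], [0, 0, 0.186]],
    [[0.3, -0.365, 0], [0, 0, 0.186]],
    [[0.3, -0.365, 0], [0, 0, 0.186]],
    [[0.3, -0.365, 0], [0, 0, 0.186]]
  ]
}}

```text
t: 7.23
tool_pos: [0.5886, 0.2863, 0.1304]
tcp_rot: [[-0.715, -0.699, -0.002], [-0.699, 0.715, -0.001], [0.002, 0.001, -1.0]]
contact_force: [-1.2, -0.3, -1.0]
grip_width: 0.0188
gripper_force: 58.9
```

>>> {"op": "apply_moves", "data": {
  "commands": [
    [[0.3, -0.365, 0], [0, 0, 0.186]],
    [[0.3, -0.365, 0], [0, 0, 0.186]],
    [[0.3, -0.365, 0], [0, 0, 0.186]],
    [[0.3, -0.365, 0], [0, 0, 0.186]],
    [[0.3, -0.365, 0], [0, 0, 0.186]]
  ]
}}

```text
t: 7.65
tool_pos: [0.6485, 0.2133, 0.1302]
tcp_rot: [[-0.211, -0.978, -0.003], [-0.978, 0.211, -0.001], [0.001, 0.003, -1.0]]
contact_force: [0.4, 0.3, -0.9]
grip_width: 0.0188
gripper_force: 59.1
```

>>> {"op": "apply_moves", "data": {
  "commands": [
    [[0, 0, 0], [0, 0, 0]],
    [[0, 0, 0], [0, 0, 0]],
    [[0, 0, 0], [0, 0, 0]]
  ]
}}

```text
t: 7.9
tool_pos: [0.648, 0.2149, 0.1315]
tcp_rot: [[-0.218, -0.976, -0.001], [-0.976, 0.218, -0.0], [0.001, 0.001, -1.0]]
contact_force: [0.1, 0.9, -0.2]
grip_width: 0.019
gripper_force: 59.1
```

```bash
python3 - <<'E'
from h import *
import pickle
s=r.observe();print(s['tool_pos'],s['tcp_rot'][:,0],s['qpos'])
W=snap('wrist','w5.png');S=snap('side','b5.png');C=snap('scene','s5.png');pickle.dump([W[0],S[0],C[0]],open('5.pkl','wb'))
def t(i,x,y,w,h): return cv2.resize(i[y:y+h,x:x+w],(400,300),interpolation=cv2.INTER_CUBIC)
cv2.imwrite('pics/m5.png',np.vstack([np.hstack([t(W[1],80,0,400,300),t(S[1],240,165,160,120)]),np.hstack([t(C[1],180,150,160,120),t(W[1],180,0,200,150)])])[...,::-1])
E
```

```text
[0.64799481 0.21491041 0.13149424] [-2.17794596e-01 -9.75994461e-01  5.70540833e-04] [ 3.20207235e-01  3.98946881e-01  3.19253266e-01  1.49234837e+00
  8.11817474e-05 -1.03103454e+00]
```

View pics/m5.png

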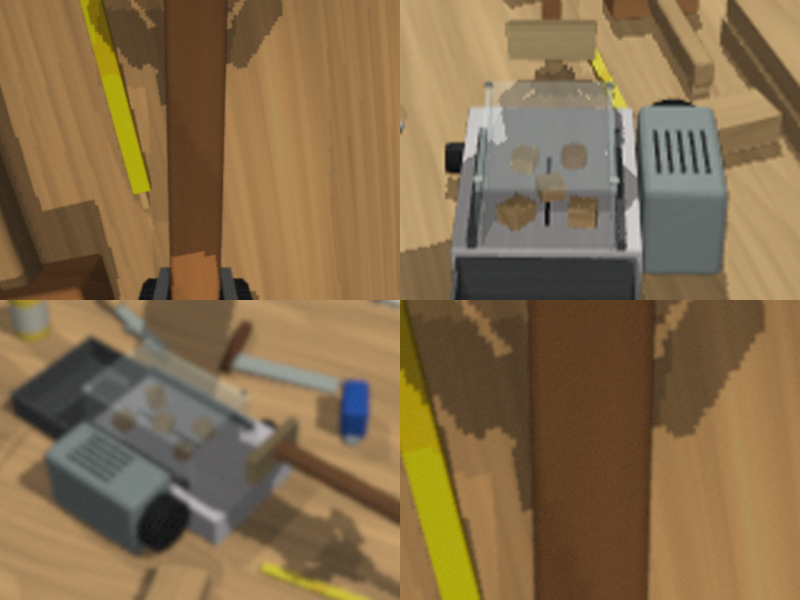

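The side view (top right) shows the guard's roof corners at about (487,84), (612,84), (478,180) and (618,180) in the crop. The table's drop edge is at (453,250)–(637,247) and the head's top edge at (507,20)–(597,22).

```bash
python3 - <<'E'
from h import *
import pickle
W,S,C=pickle.load(open('5.pkl','rb'))
T=lambda p,z:onplane(S,(np.array(p,float)-[400,0])/2.5+[240,165],z)[:,:2]
for n,p,z in(('roof',[[487,84],[612,84],[478,180],[618,180]],.116),('table',[[453,250],[637,247],[470,108],[631,110]],.05),('headtop',[[507,20],[597,22]],.138),('headbot',[[510,55],[597,60]],.098)):
  q=T(p,z);print(n,q.round(4).tolist(),q.reshape(-1,2,2).mean(1).round(4).tolist())
o=np.array([.560,-.175]);x=np.array([.22,.9755]);y=np.array([-.9755,.22])
def P(a,b,z): return (proj(S,[*(o+a*x+b*y),z])[0]-[240,165])*2.5+[400,0]
for a in(.09,-.09):
  print([P(a,b,.116).round(0) for b in(.061,-.061)],[P(a,b,.05).round(0) for b in(.085,-.085)])
E
```

```text
roof [[0.52, -0.077], [0.6379, -0.104], [0.4834, -0.235], [0.6012, -0.2614]] [[0.5789, -0.0905], [0.5423, -0.2482]]
table [[0.4575, -0.243], [0.6169, -0.2737], [0.5121, -0.0114], [0.6736, -0.0521]] [[0.5372, -0.2584], [0.5929, -0.0318]]
headtop [[0.5567, 0.0077], [0.6449, -0.0173]] [[0.6008, -0.0048]]
headbot [[0.5587, 0.0054], [0.6436, -0.0249]] [[0.6011, -0.0098]]
[array([487.,  82.]), array([612.,  82.])] [array([465., 139.]), array([635., 139.])]
[array([478., 190.]), array([621., 190.])] [array([453., 251.]), array([646., 251.])]
```

The saw model reproduces the guard corners to within a few mm, and the head is within 3 mm of the tunnel's axis. I'll lower to 3 mm over the table and enter.

>>> {"op": "apply_moves", "data": {
  "commands": [
    [[-0.01, 0, -0.08], [0, 0, 0]],
    [[-0.01, 0, -0.16], [0, 0, 0]],
    [[-0.01, 0, -0.22], [0, 0, 0]],
    [[-0.01, 0, -0.22], [0, 0, 0]],
    [[-0.01, 0, -0.22], [0, 0, 0]]
  ]
}}

```text
t: 8.47
tool_pos: [0.6459, 0.2148, 0.0877]
tcp_rot: [[-0.215, -0.977, -0.001], [-0.977, 0.215, -0.0], [0.001, 0.001, -1.0]]
contact_force: [-0.1, 0.7, -0.2]
grip_width: 0.0191
gripper_force: 59.0
```

>>> {"op": "apply_moves", "data": {
  "commands": [
    [[-0.013, -0.058, 0], [0, 0, 0]],
    [[-0.026, -0.117, 0], [0, 0, 0]],
    [[-0.04, -0.176, 0], [0, 0, 0]],
    [[-0.053, -0.234, 0], [0, 0, 0]],
    [[-0.066, -0.293, 0], [0, 0, 0]]
  ]
}}

```text
t: 8.88
tool_pos: [0.633, 0.1545, 0.0889]
tcp_rot: [[-0.216, -0.976, 0.001], [-0.976, 0.216, 0.0], [-0.0, -0.001, -1.0]]
contact_force: [-0.9, -0.5, -0.2]
grip_width: 0.0189
gripper_force: 59.1
```

>>> {"op": "apply_moves", "data": {
  "commands": [
    [[-0.008, -0.034, 0], [0, 0, 0]],
    [[-0.016, -0.068, 0], [0, 0, 0]],
    [[-0.022, -0.098, 0], [0, 0, 0]],
    [[-0.022, -0.098, 0], [0, 0, 0]]
  ]
}}

```text
t: 9.22
tool_pos: [0.6287, 0.1355, 0.0884]
tcp_rot: [[-0.216, -0.976, 0.0], [-0.976, 0.216, -0.0], [0.0, -0.0, -1.0]]
contact_force: [-0.0, -0.1, -1.1]
grip_width: 0.0187
gripper_force: 59.1
```

```bash
python3 - <<'E'
from h import *
s=r.observe();print(s['tool_pos'],s['contact_force'],s['torque'])
S=snap('side','b6.png')[1];C=snap('scene','s6.png')[1]
def t(i,x,y,w,h): return cv2.resize(i[y:y+h,x:x+w],(400,300),interpolation=cv2.INTER_CUBIC)
cv2.imwrite('pics/m6.png',np.hstack([t(S,240,165,160,120),t(C,180,150,160,120)])[...,::-1])
E
```

```text
[0.62865319 0.13547627 0.08841703] [-0.02271161 -0.10555301 -1.08936118] [ 0.1032449  -0.02220122  0.00820787]
```

View pics/m6.png

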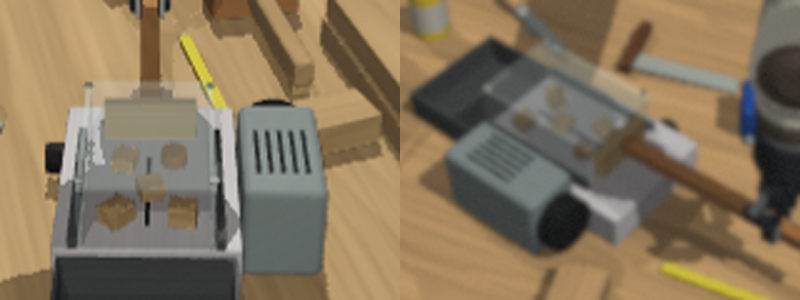

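The head is centred in the mouth, at columns 105–196 of the crop between guard walls at 88 and 213, and touches nothing. I'll sweep through at a moderate speed.

>>> {"op": "apply_moves", "data": {
  "commands": [
    [[-0.011, -0.048, 0], [0, 0, 0]],
    [[-0.022, -0.097, 0], [0, 0, 0]],
    [[-0.033, -0.145, 0], [0, 0, 0]],
    [[-0.044, -0.194, 0], [0, 0, 0]],
    [[-0.055, -0.242, 0], [0, 0, 0]]
  ]
}}

```text
t: 9.73
tool_pos: [0.6175, 0.087, 0.0883]
tcp_rot: [[-0.215, -0.977, -0.0], [-0.977, 0.215, -0.0], [0.0, 0.0, -1.0]]
contact_force: [-0.3, -1.1, -1.4]
grip_width: 0.0192
gripper_force: 59.1
```

>>> {"op": "apply_moves", "data": {
  "commands": [
    [[-0.011, -0.048, 0], [0, 0, 0]],
    [[-0.022, -0.097, 0], [0, 0, 0]],
    [[-0.033, -0.145, 0], [0, 0, 0]],
    [[-0.044, -0.194, 0], [0, 0, 0]],
    [[-0.055, -0.242, 0], [0, 0, 0]]
  ]
}}

```text
t: 10.15
tool_pos: [0.6066, 0.0388, 0.0883]
tcp_rot: [[-0.215, -0.977, 0.0], [-0.977, 0.215, 0.0], [-0.0, -0.0, -1.0]]
contact_force: [-0.4, -0.2, -0.5]
grip_width: 0.0191
gripper_force: 59.1
```

>>> {"op": "apply_moves", "data": {
  "commands": [
    [[-0.011, -0.048, 0], [0, 0, 0]],
    [[-0.022, -0.097, 0], [0, 0, 0]],
    [[-0.033, -0.145, 0], [0, 0, 0]],
    [[-0.041, -0.18, 0], [0, 0, 0]],
    [[-0.048, -0.21, 0], [0, 0, 0]]
  ]
}}

```text
t: 10.57
tool_pos: [0.5969, -0.0031, 0.0883]
tcp_rot: [[-0.215, -0.977, -0.0], [-0.977, 0.215, 0.0], [-0.0, 0.0, -1.0]]
contact_force: [0.2, 0.9, -0.9]
grip_width: 0.0188
gripper_force: 59.1
```

>>> {"op": "apply_moves", "data": {
  "commands": [
    [[-0.009, -0.04, 0], [0, 0, 0]],
    [[-0.018, -0.08, 0], [0, 0, 0]],
    [[-0.027, -0.12, 0], [0, 0, 0]],
    [[-0.036, -0.16, 0], [0, 0, 0]],
    [[-0.045, -0.2, 0], [0, 0, 0]]
  ]
}}

```text
t: 10.98
tool_pos: [0.588, -0.043, 0.0883]
tcp_rot: [[-0.215, -0.977, 0.0], [-0.977, 0.215, -0.0], [0.0, -0.0, -1.0]]
contact_force: [-0.6, 0.2, -0.1]
grip_width: 0.0191
gripper_force: 59.1
```

>>> {"op": "apply_moves", "data": {
  "commands": [
    [[0, 0, 0], [0, 0, 0]],
    [[0, 0, 0], [0, 0, 0]],
    [[0, 0, 0], [0, 0, 0]]
  ]
}}

```text
t: 11.23
tool_pos: [0.5883, -0.0421, 0.0883]
tcp_rot: [[-0.215, -0.977, 0.0], [-0.977, 0.215, 0.0], [-0.0, -0.0, -1.0]]
contact_force: [0.5, 0.1, -0.4]
grip_width: 0.0191
gripper_force: 59.1
```

```bash
python3 - <<'E'
from h import *
s=r.observe();print(s['tool_pos'],s['contact_force'],s['torque'])
S=snap('side','b7.png')[1];C=snap('scene','s7.png')[1]
def t(i,x,y,w,h): return cv2.resize(i[y:y+h,x:x+w],(400,300),interpolation=cv2.INTER_CUBIC)
cv2.imwrite('pics/m7.png',np.hstack([t(S,230,215,147,110),t(C,170,130,147,110)])[...,::-1])
E
```

```text
[ 0.58825413 -0.04213602  0.08831823] [ 0.50979504  0.13200594 -0.35369476] [ 0.09181274 -0.00199072 -0.01114673]
```

View pics/m7.png

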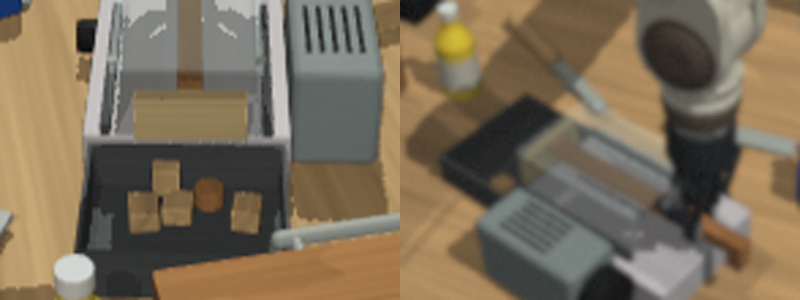

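All five offcuts are on the tray floor: four blocks and the plug, between (145,175) and (245,213) in the left crop. I'll withdraw along the axis, swing back, and lay the rake on the free spot where it lay before.

>>> {"op": "apply_moves", "data": {
  "commands": [
    [[0.02, 0.09, 0], [0, 0, 0]],
    [[0.05, 0.22, 0], [0, 0, 0]],
    [[0.08, 0.36, 0], [0, 0, 0]],
    [[0.112, 0.5, 0], [0, 0, 0]],
    [[0.144, 0.643, 0], [0, 0, 0]]
  ]
}}

```text
t: 11.75
tool_pos: [0.6172, 0.088, 0.0883]
tcp_rot: [[-0.215, -0.977, 0.0], [-0.977, 0.215, 0.0], [-0.0, -0.0, -1.0]]
contact_force: [0.8, -0.1, -1.6]
grip_width: 0.019
gripper_force: 59.1
```

>>> {"op": "apply_moves", "data": {
  "commands": [
    [[0.032, 0.143, 0], [0, 0, 0]],
    [[0.064, 0.286, 0], [0, 0, 0]],
    [[0.096, 0.429, 0], [0, 0, 0]],
    [[0.128, 0.572, 0], [0, 0, 0]],
    [[0.144, 0.643, 0], [0, 0, 0]]
  ]
}}

```text
t: 12.17
tool_pos: [0.6459, 0.2186, 0.0879]
tcp_rot: [[-0.213, -0.977, 0.0], [-0.977, 0.213, 0.001], [-0.001, -0.0, -1.0]]
contact_force: [-0.2, 0.5, 0.0]
grip_width: 0.0191
gripper_force: 59.1
```

>>> {"op": "apply_moves", "data": {
  "commands": [
    [[0, 0, 0.05], [0, 0, 0]],
    [[0, 0, 0.13], [0, 0, 0]],
    [[0, 0, 0.22], [0, 0, 0]],
    [[0, 0, 0.22], [0, 0, 0]],
    [[0, 0, 0.22], [0, 0, 0]]
  ]
}}

```text
t: 12.58
tool_pos: [0.6464, 0.2146, 0.1336]
tcp_rot: [[-0.215, -0.977, 0.002], [-0.977, 0.215, 0.001], [-0.001, -0.002, -1.0]]
contact_force: [-0.6, -1.2, -2.5]
grip_width: 0.0187
gripper_force: 59.1
```

```bash
python3 -c "
from h import *
s=r.observe();print(s['t'],s['tool_pos'],s['tcp_rot'][:,0],s['contact_force'])"
```

```text
12.5833 [0.64636458 0.21460495 0.13361854] [-0.21543417 -0.97651783 -0.00102015] [-0.58335142 -1.16055402 -2.53853915]
```

>>> {"op": "apply_moves", "data": {
  "commands": [
    [[-0.295, 0.365, 0], [0, 0, -0.186]],
    [[-0.295, 0.365, 0], [0, 0, -0.186]],
    [[-0.295, 0.365, 0], [0, 0, -0.186]],
    [[-0.295, 0.365, 0], [0, 0, -0.186]],
    [[-0.295, 0.365, 0], [0, 0, -0.186]]
  ]
}}

```text
t: 13.0
tool_pos: [0.5857, 0.2884, 0.1312]
tcp_rot: [[-0.722, -0.692, -0.001], [-0.692, 0.722, -0.001], [0.001, 0.0, -1.0]]
contact_force: [0.4, -1.2, -1.1]
grip_width: 0.0191
gripper_force: 59.2
```

>>> {"op": "apply_moves", "data": {
  "commands": [
    [[-0.295, 0.365, 0], [0, 0, -0.186]],
    [[-0.295, 0.365, 0], [0, 0, -0.186]],
    [[-0.295, 0.365, 0], [0, 0, -0.186]],
    [[-0.295, 0.365, 0], [0, 0, -0.186]],
    [[-0.295, 0.365, 0], [0, 0, -0.186]]
  ]
}}

```text
t: 13.42
tool_pos: [0.5267, 0.3613, 0.1311]
tcp_rot: [[-0.984, -0.179, -0.001], [-0.179, 0.984, -0.001], [0.001, -0.001, -1.0]]
contact_force: [0.2, -0.1, -1.6]
grip_width: 0.0191
gripper_force: 59.3
```

>>> {"op": "apply_moves", "data": {
  "commands": [
    [[0, 0, 0], [0, 0, 0]],
    [[0, 0, -0.12], [0, 0, 0]],
    [[0, 0, -0.26], [0, 0, 0]],
    [[0, 0, -0.38], [0, 0, 0]],
    [[0, 0, -0.43], [0, 0, 0]]
  ]
}}

```text
t: 13.83
tool_pos: [0.5264, 0.3592, 0.0418]
tcp_rot: [[-0.982, -0.187, -0.004], [-0.187, 0.982, -0.003], [0.005, -0.002, -1.0]]
contact_force: [0.7, -0.9, -1.9]
grip_width: 0.0191
gripper_force: 59.2
```

>>> {"op": "apply_moves", "data": {
  "commands": [
    [[0, 0, -0.02], [0, 0, 0]],
    [[0, 0, -0.04], [0, 0, 0]],
    [[0, 0, -0.055], [0, 0, 0]],
    [[0, 0, -0.055], [0, 0, 0]],
    [[0, 0, -0.055], [0, 0, 0]]
  ]
}}

```text
t: 14.25
tool_pos: [0.5283, 0.3613, 0.0364]
tcp_rot: [[-0.983, -0.185, 0.001], [-0.185, 0.983, 0.001], [-0.001, 0.001, -1.0]]
contact_force: [-0.9, 0.5, -1.3]
grip_width: 0.0186
gripper_force: 59.2
```

Still about 2 mm up. I'll lower until it touches, then release and rise.

>>> {"op": "apply_moves", "data": {
  "commands": [
    [[0, 0, -0.007], [0, 0, 0]],
    [[0, 0, -0.013], [0, 0, 0]],
    [[0, 0, -0.013], [0, 0, 0]]
  ]
}}

```text
t: 14.5
tool_pos: [0.5282, 0.3613, 0.0339]
tcp_rot: [[-0.983, -0.184, 0.001], [-0.184, 0.983, 0.001], [-0.002, 0.001, -1.0]]
contact_force: [-0.9, -0.2, 4.7]
grip_width: 0.0187
gripper_force: 59.9
```

>>> {"op": "apply_moves", "data": {
  "commands": [
    [[0, 0, 0], [0, 0, 0]],
    [[0, 0, 0], [0, 0, 0]],
    [[0, 0, 0], [0, 0, 0]],
    [[0, 0, 0], [0, 0, 0]],
    [[0, 0, 0], [0, 0, 0]]
  ],
  "hand": 85
}}

```text
t: 14.92
tool_pos: [0.5277, 0.361, 0.0326]
tcp_rot: [[-0.983, -0.184, -0.0], [-0.184, 0.983, -0.0], [0.0, -0.0, -1.0]]
contact_force: [-0.6, 0.0, 0.1]
grip_width: 0.0781
gripper_force: 0.0
```

>>> {"op": "apply_moves", "data": {
  "commands": [
    [[0, 0, 0], [0, 0, 0]],
    [[0, 0, 0.12], [0, 0, 0]],
    [[0, 0, 0.3], [0, 0, 0]],
    [[0, 0, 0.5], [0, 0, 0]],
    [[0, 0, 0.65], [0, 0, 0]]
  ]
}}

```text
t: 15.33
tool_pos: [0.5279, 0.3611, 0.1657]
tcp_rot: [[-0.983, -0.184, 0.001], [-0.184, 0.983, 0.001], [-0.002, 0.001, -1.0]]
contact_force: [0.7, 0.9, 1.0]
grip_width: 0.0848
gripper_force: 0.0
```

>>> {"op": "apply_moves", "data": {
  "commands": [
    [[0, 0, 0], [0, 0, 0]],
    [[0, 0, 0], [0, 0, 0]],
    [[0, 0, 0], [0, 0, 0]]
  ]
}}

```text
t: 15.58
tool_pos: [0.5277, 0.3609, 0.162]
tcp_rot: [[-0.983, -0.184, -0.0], [-0.184, 0.983, -0.0], [0.001, -0.0, -1.0]]
contact_force: [0.8, -0.5, -1.6]
grip_width: 0.0847
gripper_force: 0.0
```

```bash
python3 - <<'E'
from h import *
s=r.observe();print(s['t'],s['tool_pos'],s['contact_force'])
# stick still visible and level: reddish-brown columns width in wrist image
m,im=snap('wrist','w8.png');old=cv2.imread('pics/w3.png')
for n,i in(('new',im),('old',old[...,::-1])):
  g=i.astype(int);k=(g[...,0]-g[...,2]>60)&(g[...,0]>1.7*g[...,1])
  print(n,[(y,np.flatnonzero(k[y,200:350])[[0,-1]]+200 if k[y,200:350].any() else None) for y in(20,100,180,260,300,312,320)])
S=camera('side').astype(int);
b0=cv2.imread('pics/side0.png')[...,::-1].astype(int);d=np.abs(S-b0).sum(2)>90
n,l,st,c=cv2.connectedComponentsWithStats(d.astype(np.uint8));print([(x[:5].tolist()) for x in st[1:] if x[4]>40])
E
```

```text
15.5833 [0.52768328 0.36090739 0.16204655] [ 0.75928151 -0.45962114 -1.63875686]
new [(20, None), (100, None), (180, None), (260, None), (300, None), (312, None), (320, None)]
old [(20, None), (100, None), (180, None), (260, None), (300, None), (312, None), (320, None)]
[[1, 0, 96, 34, 2367], [93, 0, 16, 21, 227], [227, 0, 33, 42, 446], [266, 0, 38, 36, 999], [226, 16, 19, 29, 369], [59, 21, 47, 27, 541], [0, 34, 89, 142, 4054], [235, 36, 77, 104, 3471], [63, 50, 7, 9, 45], [246, 146, 13, 11, 45], [179, 153, 77, 34, 840], [55, 154, 44, 77, 1261], [266, 154, 13, 10, 59], [0, 172, 276, 248, 21478], [12, 178, 6, 20, 48], [17, 184, 49, 52, 1293], [217, 199, 18, 9, 60], [284, 223, 12, 8, 83], [304, 222, 11, 10, 89], [0, 232, 34, 90, 1401], [279, 249, 15, 8, 68], [251, 266, 11, 41, 182], [71, 268, 28, 37, 354], [277, 274, 24, 26, 414], [303, 284, 8, 8, 43], [315, 285, 11, 16, 143], [262, 294, 9, 14, 79], [272, 335, 16, 72, 864]]
```

```bash
python3 - <<'E'
from h import *
im=cv2.imread('pics/w8.png');old=cv2.imread('pics/w3.png')
for i in(old,im):
  g=i[...,::-1].astype(float);k=g[...,0]/(g[...,1]+1)>1.5
  print([(y,(np.flatnonzero(k[y,230:330])[[0,-1]]+230).tolist() if k[y,230:330].any() else 0) for y in(20,100,200,280,310,330)])
r.hand_in();print(r.observe()['t'])
E
```

```text
[(20, [264, 290]), (100, [264, 290]), (200, [266, 289]), (280, [267, 288]), (310, [267, 288]), (330, 0)]
[(20, [263, 289]), (100, [263, 288]), (200, [264, 285]), (280, [265, 284]), (310, 0), (330, 0)]
the job is handed in; nothing more can be done
the job is handed in; nothing more can be done
```

I swept all five offcuts into the scrap tray, laid the rake flat on the bench with the gripper clear of it, and handed the job in at about 16 s; the judge's result was not shown.

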